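# Snap the clothespin caddy's lid shut along its bowed edge

### The job

Fasten the lid of the clothespin caddy on the cart: with closed fingertips, begin at the snap tab at the end beside the round knob and run along the bowed edge to the other end in one gentle stroke, pressing the four tabs well down one after another without lifting away in between. Then move clear. Do not lift or shove the caddy, and leave the jug, dosing ball, brush and clothespin as they are.

Things in the scene. Friction and masses are not known exactly. Their poses are not given: they have to be found in the camera images.
- caddy: closed white plastic clothespin caddy with grey lid, loose, 2.4 kg, upright; bowed front edge, flat back, 265 (y) x 135 (x) mm, lid top 75 mm above the cart. Origin: centre of underside. z up, x from bowed front to flat back, y to the end with the knob. Four white snap tabs along the bow: centres 22 degrees (67 mm) apart on a circle of radius 175 mm about its point x 123, y 0 mm.
- knob_top (a point): centre of the top of the round grey knob fixed on the lid at one end of the caddy (caddy x 32, y 90 mm): 30 mm across, 22 mm high
- tab1_top (a point): centre of the top of snap tab 1 (at the end beside the knob, own y about +95 mm of the caddy); it goes down with the tab. Each tab is 22 mm wide across the arc, 62 mm long along it: 8 mm flat top, then a ramp falling 12.5 mm in 27 mm at both ends, so a fingertip sliding along the arc rides onto the next tab and presses it. Top is 13.5 mm above the lid when up, 3.5 mm at the stop.
- tab2_top (a point): centre of the top of snap tab 2; it goes down with the tab. Same shape as tab 1.
- tab3_top (a point): centre of the top of snap tab 3; it goes down with the tab. Same shape as tab 1.
- tab4_top (a point): centre of the top of snap tab 4 (at the end away from the knob); it goes down with the tab. Same shape as tab 1.
- tab1 (a joint): how far snap tab 1 has been pressed down, m: 0 up, 0.010 at its stop; starts between 0 and 0.0015, counts as pressed down from 0.005. Takes about 1 N, stays where it is left.
- tab2 (a joint): how far snap tab 2 has been pressed down, m: 0 up, 0.010 at its stop; starts between 0 and 0.0015, counts as pressed down from 0.005. Takes about 1 N, stays where it is left.
- tab3 (a joint): how far snap tab 3 has been pressed down, m: 0 up, 0.010 at its stop; starts between 0 and 0.0015, counts as pressed down from 0.005. Takes about 1 N, stays where it is left.
- tab4 (a joint): how far snap tab 4 has been pressed down, m: 0 up, 0.010 at its stop; starts between 0 and 0.0015, counts as pressed down from 0.005. Takes about 1 N, stays where it is left.
- jug: closed teal plastic jug, 90 x 150 mm, 220 mm tall, origin under its centre; bystander
- ball: translucent silicone dosing ball with a flat base, 82 mm across, 68 mm high, origin under its centre; bystander
- brush: stiff scrubbing brush, wooden back with an arched handle, 130 x 50 mm, 65 mm high, origin under its centre; bystander
- clothespin: wooden clothespin lying on the cart, 75 x 17 mm, 11 mm high, origin under its centre; bystander

How it is judged:
On the way, in this order (a step that is already met when the one before it is completed fails the run):
1. tab 1 is pressed down (the one beside the knob) (value of joint tab1 above 0.005 m), for 0.05 s.
2. tab 2 is pressed down (value of joint tab2 above 0.005 m), for 0.05 s.
3. tab 3 is pressed down (value of joint tab3 above 0.005 m), for 0.05 s.
4. tab 4 is pressed down (value of joint tab4 above 0.005 m), for 0.05 s.
At the end, for the whole second after the job is handed in: All four tabs are down by 5 mm or more of their 10 mm, the caddy stands level, at rest and within 20 mm of where it stood, and the four other things are within 15 mm of where they stood (value of joint each of tab1, tab2, tab3, tab4 above 0.005 m and distance of caddy from where it was at the start of the episode below 0.02 m and angle between caddy's own z axis and vertical below 0.05 rad and linear speed of caddy below 0.01 m/s and distance of each of jug, ball, brush, clothespin from where it was at the start of the episode below 0.015 m); the robot touches nothing.
It fails at once if the fingertips lift away (TCP more than 65 mm above the lid) after tab 1 is down and before tab 4 is down (value of joint tab1 above 0.005 m and value of joint tab4 below 0.005 m and z of the grasp point in the frame of caddy above 0.14 m).
It fails at once if the caddy is pressed with more than 30 N (contact force between any of the arm, the fingers and caddy above 30 N).
It fails at once if the caddy is lifted by 8 mm or tipped (height (world z) of caddy above 0.008 m or angle between caddy's own z axis and vertical above 0.15 rad).
It fails at once if the caddy is shoved by more than 20 mm (distance of caddy from where it was at the start of the episode above 0.02 m).
It fails at once if the jug, ball, brush or clothespin is moved by more than 15 mm (distance of any of jug, ball, brush, clothespin from where it was at the start of the episode above 0.015 m).
It also fails if it takes over 45 s, if anything falls off the work surface, if the arm or the gripper's body presses on something with over 40 N, if the wrist force passes 120 N, or if a joint passes its speed limit or range.

### The arm

A 6-joint arm with a two-finger parallel gripper is mounted at the origin on the work surface. World frame = base frame: x ahead of the robot, y to its left, z up, the work surface at z = 0. Lengths are in m, angles in rad, forces in N, time in s.
With the tool pointing down it reaches from about 0.3 to 0.875 m from the base axis. Payload 6.4 kg.
Tool frame: the origin (TCP) lies between the finger pads, 19 mm behind the fingertips; this is the grasp point; z points along the fingers, y is the line along which they close (so a half turn about z gives the same grasp; the last joint's range is limited). The gripper opens to 85 mm and grips with 20 to 120 N. Pads are 22 mm wide; open, the fingers measure 114 mm over their backs; the gripper's body (76 mm by 85 mm) begins 54 mm behind the grasp point. The pads swing forward as they close: fully open they stand 13 mm farther back than shut.
Start: joints at [0.923, 0.181, 1.607, -0, 1.354, -0.206], TCP at [0.246, 0.52, 0.25] pointing down, gripper open.
Joint ranges: [-2.99, 2.99], [-0.89, 2.07], [0.3, 2.58], [-1.14, 4.28], [0, 2.63], [-3.12, 3.12]. Speed limits (rad/s): [2.57, 2.57, 3.01, 3.14, 3.14, 3.14].

### API

Orientations are given as a unit quaternion [w, x, y, z].
In Python, from bench import get_obs, camera, hand_in, spot_in gives the robot as it stands.
- The arm moves only by the shell command python3 -m jog 'ROWS'. ROWS is JSON, one flat list of numbers, 7 for each row, row after row: the shift along the tool's x, y, z in m, then the turn, a rotation vector about the tool's x, y, z in rad, then the closure, from 0 (fully open) to 1 (shut). A call has 1 to 20 rows; each row is the pose to reach, as a shift and turn from the pose commanded when the call began, along the tool's axes at that moment; what a row does not reach only later rows make up. A row lasts 1/8 s, in which the tool goes at most 62.5 mm and 10.7 degrees, less where a joint would pass 70% of its speed; a pose out of reach is approached as far as the arm can. A call with a gripper value outside its range is refused whole. The fingers move at their own pace and stop on an object; the grip force is fixed at half the most. Time passes only in rows, so rows that repeat a pose let the fingers close. It gives the time, the measured TCP pose, the force, the opening and the grip force at its end, in the units of the state.
- get_obs(): the state, without advancing time (a new reading comes with each control period).
- camera(name): name is "scene" or "top" or "wrist"; returns a dict with "frame" (400x640x3 uint8, red, green, blue), "mtx" (3x3 intrinsics, pixels), "distortion" ([k1, k2, p1, p2, k3] as OpenCV has them; the pictures are not rectified), "extrinsics" (4x4, takes a point from camera to world coordinates). Camera axes: x right, y up, looking along -z (the intrinsics and any distortion apply to the point x, -y, -z); pixel columns grow to the right and rows downward; lengths in m; the calibration is good to about 2 mm. A picture is of the moment at which its call begins. There is no depth.
- hand_in(): hands the job in; it is judged then, once.
Trained networks look in a picture, given as the dict that the camera call returned (one of the last four; its "shot" number tells which), for a name from the list of things; names that differ only in an ending like _2 or _b are one class to them, and where a whole thing is asked for, a point or a joint stands for the part that bears it (a point fixed in the world has none). Each returns a list of dicts, best first, with "confidence" (0 to 1); they miss things now and then, are a little off and sometimes report something else, mostly with a low value. They report only what shows in the picture. A call takes as long as a camera call.
- spot_in(picture, name): "xyz" ([x, y, z] in m, in world coordinates, good to about 4 mm: the middle of the surface that is visible of it).
The state is a dict: "time_s": time; "q": joint angles; "dq": joint speeds; "joint_efforts": joint torques, N m; "eef_pos": TCP position; "eef_rot": TCP orientation; "wrist_force": force on the tool from outside, world axes, zero at the start; "torque": the same for the moment, N m; "opening": opening from 0.0 (shut) to 1.0 (fully open); "grasp_force": force on a finger pad.
Only numpy, scipy, OpenCV 4.12 (cv2) and the standard library are available. Lean on these libraries where they do the work, as an engineer would, in place of code of your own. Each camera call takes 0.05 s, during which the arm holds its last target. There are 200 camera calls.

## Working session

There is one attempt and no reset: what is moved stays moved. The work goes in short steps, Python scripts to look and compute and a shell command to move; the robot and the scene stay as the last step left them, time stands still between calls to the robot, and variables do not carry over. Pictures are saved under pics/ and viewed, at most 10 in all, crops included, and the job is handed in when it is done.

```bash
mkdir -p pics
python3 - <<'E'
from bench import *
import cv2,numpy as np
o=get_obs();print({k:np.round(v,3).tolist() for k,v in o.items()})
for c in("top","scene"):
    p=camera(c);cv2.imwrite(f"pics/{c}1.png",p["frame"][:,:,::-1])
    for n in("caddy","knob_top","tab1_top","tab2_top","tab3_top","tab4_top","jug","ball","brush","clothespin"):
        print(c,n,[(np.round(d["xyz"],3).tolist(),round(d["confidence"],2)) for d in spot_in(p,n)[:5]])
E
```

```text
{'time_s': 0.0, 'q': [0.923, 0.182, 1.608, 0.0, 1.354, -0.206], 'dq': [-0.001, 0.001, -0.001, 0.001, -0.0, -0.001], 'joint_efforts': [-0.0, -44.488, -35.133, -0.0, 0.009, -0.0], 'eef_pos': [0.245, 0.519, 0.249], 'eef_rot': [-0.0, 0.219, 0.976, -0.001], 'wrist_force': [-0.709, -0.562, 0.709], 'torque': [0.011, 0.001, -0.023], 'grasp_force': 0.0, 'opening': 1.003}
top caddy [([0.556, 0.039, 0.075], 0.63)]
top knob_top [([0.554, 0.038, 0.077], 0.9)]
top tab1_top [([0.504, 0.066, 0.083], 0.66), ([0.509, 0.003, 0.082], 0.6), ([0.525, 0.132, 0.086], 0.45)]
top tab2_top [([0.502, 0.068, 0.081], 0.7)]
top tab3_top [([0.533, -0.055, 0.084], 0.42)]
top tab4_top [([0.533, -0.059, 0.084], 0.68)]
top jug [([0.661, -0.362, 0.17], 0.78)]
top ball [([0.712, 0.368, 0.065], 0.73), ([0.524, 0.13, 0.08], 0.57)]
top brush [([0.494, -0.367, 0.033], 0.85), ([0.534, -0.055, 0.086], 0.63)]
top clothespin []
scene caddy [([0.582, 0.053, 0.076], 0.62), ([0.52, 0.39, 0.012], 0.57)]
scene knob_top [([0.585, 0.055, 0.076], 0.62)]
scene tab1_top [([0.532, 0.14, 0.08], 0.51)]
scene tab2_top [([0.506, 0.081, 0.083], 0.55)]
scene tab3_top [([0.511, 0.009, 0.08], 0.53)]
scene tab4_top [([0.542, -0.056, 0.08], 0.64), ([0.513, 0.007, 0.082], 0.18)]
scene jug [([0.703, -0.328, 0.151], 0.92)]
scene ball [([0.533, 0.135, 0.084], 0.72), ([0.513, 0.01, 0.078], 0.64), ([0.725, 0.379, 0.067], 0.59)]
scene brush [([0.51, -0.36, 0.034], 0.96)]
scene clothespin [([0.524, 0.389, 0.014], 0.53)]
```

View pics/top1.png

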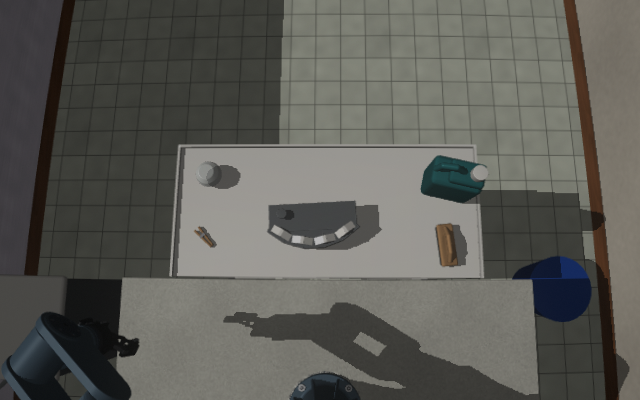

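View pics/scene1.png

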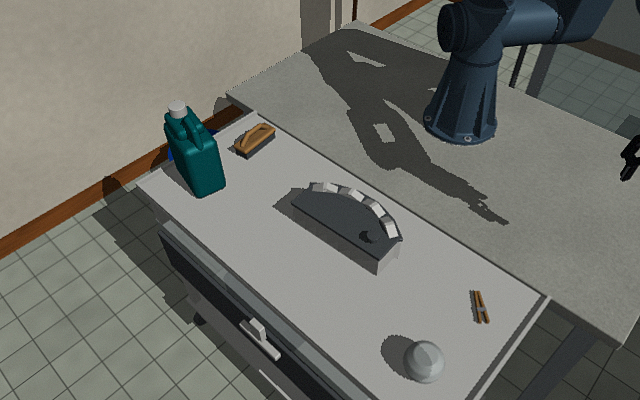

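The top picture shows the caddy at about (313,225), with the knob at (287,214) on its left (+y) end. The bow and its four white tabs, (279,235) to (345,230), face the robot. The clothespin, ball, jug and brush are well away from it. Next I close the fingers, go above the bow and look from close by.

```bash
python3 -m jog '[-0.08,-0.07,-0.03,0,0,-0.1,0.5,-0.16,-0.14,-0.05,0,0,-0.2,1,-0.24,-0.21,-0.05,0,0,-0.3,1,-0.32,-0.28,-0.05,0,0,-0.44,1,-0.386,-0.338,-0.05,0,0,-0.44,1,-0.386,-0.338,-0.05,0,0,-0.44,1,-0.386,-0.338,-0.05,0,0,-0.44,1,-0.386,-0.338,-0.05,0,0,-0.44,1,-0.386,-0.338,-0.05,0,0,-0.44,1,-0.386,-0.338,-0.05,0,0,-0.44,1,-0.386,-0.338,-0.05,0,0,-0.44,1,-0.386,-0.338,-0.05,0,0,-0.44,1]'
cat > fit.py <<'E'
from bench import *
import cv2,numpy as np,sys
from scipy.optimize import least_squares
o=get_obs();print(o["time_s"],np.round(o["eef_pos"],4),np.round(o["eef_rot"],3),np.round(o["wrist_force"],2),o["opening"])
p=camera("wrist");cv2.imwrite(f"pics/{sys.argv[1]}.png",p["frame"][:,:,::-1])
print("cam",np.round(p["extrinsics"],3).tolist())
def pix(X):
    T=np.linalg.inv(p["extrinsics"]);c=X@T[:3,:3].T+T[:3,3]
    return cv2.projectPoints(c*[1,-1,-1],np.zeros(3),np.zeros(3),np.array(p["mtx"]),np.array(p["distortion"]))[0][:,0]
for n in("knob_top","tab1_top","tab2_top","tab3_top","tab4_top"):
    for d in spot_in(p,n)[:5]: print(n,np.round(d["xyz"],4),round(d["confidence"],2),pix(np.array([d["xyz"]]))[0].round())
E
python3 fit.py w1
```

```text
time_s: 2.6
eef_pos: [0.4498, 0.0507, 0.2999]
eef_rot: [-0.0, -0.0, 1.0, 0.0]
wrist_force: [-0.4, 0.0, 0.3]
opening: -0.002
grasp_force: 0.0
2.6 [0.4498 0.0507 0.2999] [-0. -0.  1.  0.] [-0.39  0.04  0.31] -0.0017188418941137288
cam [[-0.0, -0.963, -0.271, 0.38], [1.0, 0.0, -0.001, 0.05], [0.001, -0.271, 0.963, 0.423], [0.0, 0.0, 0.0, 1.0]]
knob_top [0.5268 0.0347 0.0741] 0.81 [303. 235.]
knob_top [ 0.4976 -0.3575  0.0325] 0.44 [ 28. 205.]
knob_top [0.5038 0.071  0.0784] 0.39 [331. 220.]
tab1_top [0.5254 0.1304 0.0816] 0.64 [378. 237.]
tab2_top [0.5047 0.0723 0.0759] 0.92 [332. 220.]
tab3_top [0.5063 0.0026 0.0812] 0.7 [278. 223.]
tab3_top [ 0.5357 -0.0583  0.0823] 0.18 [231. 244.]
tab4_top [ 0.5346 -0.0496  0.084 ] 0.85 [238. 244.]
```

View pics/w1.png

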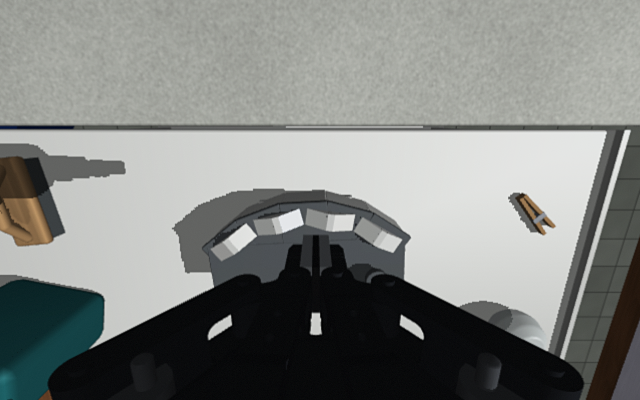

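The wrist picture shows tab 1 at about (380,233), tab 2 (330,219), tab 3 (280,222) and tab 4 (235,240). The knob is partly hidden at (372,272), and the spots agree with this. Now fit the caddy pose.

Run:
```python
import numpy as np
from scipy.optimize import least_squares
D=np.array([[[.525,.132],[.503,.067],[.509,.003],[.533,-.057]],[[.532,.140],[.506,.081],[.511,.009],[.542,-.056]],[[.5254,.1304],[.5047,.0723],[.5063,.0026],[.5346,-.0515]]])
a=np.radians([33,11,-11,-33]);
L=lambda b:np.c_[.123-.175*np.cos(b),.175*np.sin(b)]
R=lambda t:np.array([[np.cos(t),-np.sin(t)],[np.sin(t),np.cos(t)]])
f=lambda v,d:((L(a)@R(v[2]).T+v[:2])-d).ravel()
for d in list(D):
    s=least_squares(f,[.56,.04,0],args=(d,));print(s.x.round(4),(f(s.x,d)*1000).round(1))
s=least_squares(lambda v:np.r_[f(v,D[0]),f(v,D[2])],[.56,.04,0]).x;print(s)
b=np.radians(np.r_[50:-51:-5,33,11,-11,-33]);print(np.c_[np.degrees(b),(L(b)@R(s[2]).T+s[:2])].round(4))
```

```text
[0.5537 0.038  0.0494] [ 0.3  0.1  0.4  2.  -2.3 -0.7  1.7 -1.3]
[0.559  0.0452 0.0479] [-1.3 -0.7  2.7 -4.7  0.9  0.5 -2.2  4.9]
[0.554  0.0402 0.0483] [ 0.2  3.9 -1.1 -1.1  0.6  1.9  0.2 -4.6]
[0.55385773 0.03912233 0.04887627]
[[ 5.000e+01  5.578e-01  1.735e-01]
 [ 4.500e+01  5.471e-01  1.627e-01]
 [ 4.000e+01  5.373e-01  1.509e-01]
 [ 3.500e+01  5.286e-01  1.384e-01]
 [ 3.000e+01  5.211e-01  1.251e-01]
 [ 2.500e+01  5.147e-01  1.113e-01]
 [ 2.000e+01  5.095e-01  9.690e-02]
 [ 1.500e+01  5.057e-01  8.210e-02]
 [ 1.000e+01  5.031e-01  6.710e-02]
 [ 5.000e+00  5.018e-01  5.180e-02]
 [ 0.000e+00  5.019e-01  3.660e-02]
 [-5.000e+00  5.033e-01  2.140e-02]
 [-1.000e+01  5.061e-01  6.400e-03]
 [-1.500e+01  5.101e-01 -8.400e-03]
 [-2.000e+01  5.154e-01 -2.270e-02]
 [-2.500e+01  5.219e-01 -3.650e-02]
 [-3.000e+01  5.296e-01 -4.970e-02]
 [-3.500e+01  5.384e-01 -6.210e-02]
 [-4.000e+01  5.483e-01 -7.380e-02]
 [-4.500e+01  5.592e-01 -8.450e-02]
 [-5.000e+01  5.709e-01 -9.430e-02]
 [ 3.300e+01  5.255e-01  1.332e-01]
 [ 1.100e+01  5.035e-01  7.010e-02]
 [-1.100e+01  5.068e-01  3.400e-03]
 [-3.300e+01  5.348e-01 -5.720e-02]]
```

```bash
python3 -m jog '[-0.04,0.045,0.03,0,0,0,1,-0.076,0.083,0.08,0,0,0,1,-0.076,0.083,0.14,0,0,0,1,-0.076,0.083,0.165,0,0,0,1,-0.076,0.083,0.18,0,0,0,1,-0.076,0.083,0.18,0,0,0,1,-0.076,0.083,0.18,0,0,0,1]'; python3 fit.py w2
```

```text
time_s: 3.78
eef_pos: [0.5278, 0.132, 0.1219]
eef_rot: [0.002, 0.001, 1.0, 0.0]
wrist_force: [0.6, -0.1, -0.3]
opening: 0.001
grasp_force: 0.0
3.775 [0.5278 0.132  0.1219] [0.002 0.001 1.    0.   ] [ 0.55 -0.14 -0.34] 0.0013477902029380604
cam [[0.003, -0.962, -0.275, 0.458], [1.0, 0.003, 0.0, 0.132], [0.0, -0.275, 0.962, 0.245], [0.0, 0.0, 0.0, 1.0]]
knob_top [0.5298 0.026  0.0751] 0.58 [150. 236.]
tab1_top [0.5212 0.1263 0.0832] 0.65 [306. 227.]
tab2_top [0.5046 0.0761 0.0786] 0.58 [223. 199.]
tab3_top [0.5084 0.0082 0.0833] 0.7 [106. 208.]
tab4_top [ 0.5295 -0.0432  0.0828] 0.74 [ 30. 241.]
```

View pics/w2.png

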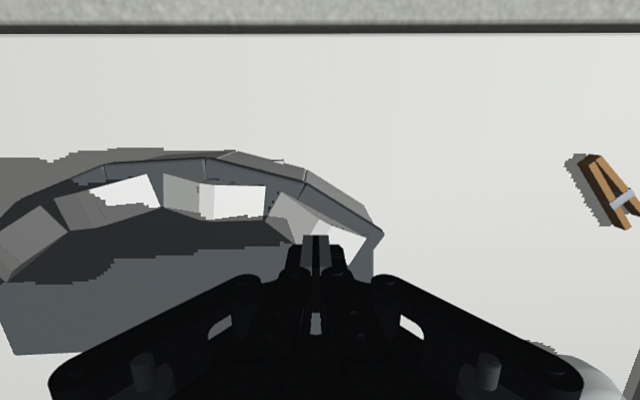

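Fingertips are at about (316,238), over tab 1, which spans (265,205) to (367,250). Tab 2 spans 162–267 with its centre at about (213,200). Overlay the model to check.

```bash
cat >> fit.py <<'E'
im=p["frame"][:,:,::-1].copy()
def draw(x,y,t,im):
    c,s=np.cos(t),np.sin(t)
    for a in np.radians([33,11,-11,-33]):
        def W(r,e,z):
            lx,ly=.123-r*np.cos(a)-e*np.sin(a)*-1*-1*-1,r*np.sin(a)+e*np.cos(a)
            return [x+c*lx-s*ly,y+s*lx+c*ly,z]
        # tangent dir at a: (sin a, cos a)
        P=np.array([W(.164,-.004,.0885),W(.186,-.004,.0885),W(.186,.004,.0885),W(.164,.004,.0885)])
        Q=np.array([W(.164,-.031,.076),W(.186,-.031,.076),W(.186,.031,.076),W(.164,.031,.076)])
        cv2.polylines(im,[pix(P).round().astype(int)],True,(0,0,255));cv2.polylines(im,[pix(Q).round().astype(int)],True,(0,255,0))
draw(*[float(v) for v in sys.argv[2:5]],im)
cv2.imwrite(f"pics/{sys.argv[1]}o.png",im)
o=get_obs();print(np.round(o["eef_pos"],4))
E
sed -i 's/-e\*np.sin(a)\*-1\*-1\*-1/+e*np.sin(a)/' fit.py; python3 fit.py w3 .5542 .0398 .0488
```

```text
4.075 [0.5269 0.132  0.1208] [0.001 0.001 1.    0.   ] [-0.19 -0.42 -0.23] 0.0022521362848126215
cam [[0.002, -0.962, -0.273, 0.457], [1.0, 0.002, 0.0, 0.132], [0.0, -0.273, 0.962, 0.244], [0.0, 0.0, 0.0, 1.0]]
knob_top [0.532  0.0257 0.0719] 0.57 [152. 239.]
tab1_top [0.5208 0.1249 0.0824] 0.84 [304. 228.]
tab2_top [0.506  0.0747 0.078 ] 0.57 [221. 203.]
tab2_top [ 0.5325 -0.0503  0.0818] 0.19 [ 20. 247.]
tab3_top [0.5038 0.0094 0.0812] 0.84 [108. 201.]
tab4_top [ 0.5295 -0.0418  0.0802] 0.93 [ 35. 241.]
[0.5264 0.1321 0.12  ]
```

View pics/w3o.png

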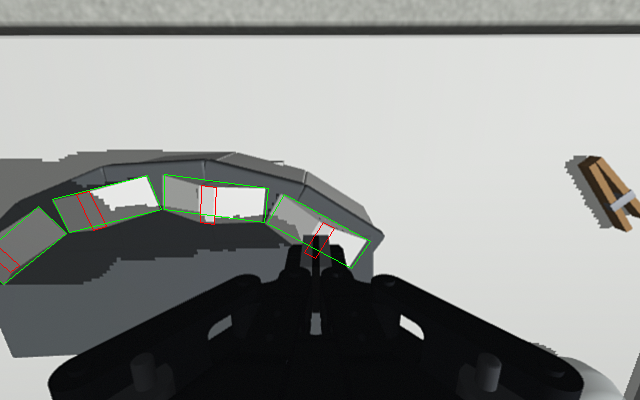

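The overlay matches all four tabs to within 1–2 mm. Now creep down onto tab 1 and watch the force.

```bash
python3 -m jog '[0,0,0.006,0,0,0,1,0,0,0.011,0,0,0,1,0,0,0.011,0,0,0,1,0,0,0.011,0,0,0,1]'; python3 -m jog '[0,0,0.002,0,0,0,1,0,0,0.004,0,0,0,1,0,0,0.004,0,0,0,1,0,0,0.004,0,0,0,1]'; python3 -m jog '[0,0,0.001,0,0,0,1,0,0,0.002,0,0,0,1,0,0,0.002,0,0,0,1,0,0,0.002,0,0,0,1]'
```

```text
time_s: 4.88
eef_pos: [0.5264, 0.1321, 0.1089]
eef_rot: [-0.0, 0.001, 1.0, -0.0]
wrist_force: [1.1, -0.4, -0.6]
opening: -0.003
grasp_force: 0.0
time_s: 5.38
eef_pos: [0.5263, 0.1321, 0.1049]
eef_rot: [-0.0, 0.001, 1.0, -0.0]
wrist_force: [0.1, -0.2, -0.2]
opening: -0.003
grasp_force: 0.0
time_s: 5.88
eef_pos: [0.5264, 0.1321, 0.1029]
eef_rot: [-0.0, 0.001, 1.0, 0.0]
wrist_force: [-0.8, 0.2, 0.2]
opening: -0.002
grasp_force: 0.0
```

```bash
python3 -m jog '[0,0,0.001,0,0,0,1,0,0,0.002,0,0,0,1,0,0,0.002,0,0,0,1,0,0,0.002,0,0,0,1]'
python3 - <<'E'
from bench import *
import cv2
for c in("wrist","scene"):
    p=camera(c);f=p["frame"][:,:,::-1]
    if c=="scene": f=cv2.resize(f[160:290,270:430],None,fx=4,fy=4,interpolation=cv2.INTER_CUBIC)
    cv2.imwrite(f"pics/{c}5.png",f)
    print(get_obs()["wrist_force"])
E
```

```text
time_s: 6.38
eef_pos: [0.5264, 0.1321, 0.1009]
eef_rot: [-0.0, 0.001, 1.0, -0.0]
wrist_force: [0.1, 0.5, 0.2]
opening: -0.007
grasp_force: 0.0
[ 0.29910832 -0.07385982  0.25771548]
[ 0.35754658 -0.00493898  0.56885961]
```

View pics/scene5.png

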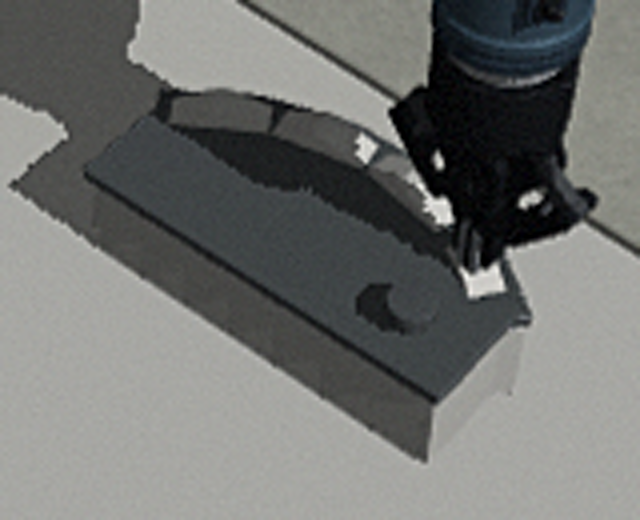

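The crop shows the fingertips on tab 1 at about (480,265), with the knob clear at (410,300). No reaction is readable yet, so I go on in small steps to feel for the stop.

```bash
for i in 1 2; do python3 -m jog '[0,0,0.001,0,0,0,1,0,0,0.001,0,0,0,1,0,0,0.001,0,0,0,1]' | grep -E 'pos|force'; done; for i in 1 2 3; do python3 -m jog '[0,0,0.0005,0,0,0,1,0,0,0.0005,0,0,0,1,0,0,0.0005,0,0,0,1]' | grep -E 'pos|wrist'; done
```

```text
eef_pos: [0.5264, 0.1321, 0.0999]
wrist_force: [-0.1, 0.1, 0.1]
grasp_force: 0.0
eef_pos: [0.5264, 0.1321, 0.0989]
wrist_force: [-0.5, -0.5, 1.2]
grasp_force: 0.0
eef_pos: [0.5264, 0.1321, 0.0985]
wrist_force: [-0.1, 0.4, -0.4]
eef_pos: [0.5264, 0.1321, 0.098]
wrist_force: [-0.1, -0.1, 1.3]
eef_pos: [0.5264, 0.1321, 0.0975]
wrist_force: [-0.1, 0.9, -0.7]
```

```bash
for i in 1 2; do python3 -m jog '[0,0,0.0005,0,0,0,1,0,0,0.0005,0,0,0,1,0,0,0.0005,0,0,0,1]' | grep -E 'pos|wrist'; done; python3 fit.py w6 .5542 .0398 .0488
```

```text
eef_pos: [0.5265, 0.1321, 0.0972]
wrist_force: [-2.0, 0.0, 5.3]
eef_pos: [0.5265, 0.1321, 0.0972]
wrist_force: [-3.7, 0.1, 8.7]
9.1 [0.5265 0.1321 0.0972] [ 0.     0.001  1.    -0.   ] [-3.74  0.08  8.73] -0.0006521993718621152
cam [[0.002, -0.962, -0.271, 0.457], [1.0, 0.002, 0.0, 0.132], [0.0, -0.271, 0.962, 0.22], [0.0, 0.0, 0.0, 1.0]]
tab1_top [0.5158 0.13   0.0761] 0.84 [312. 232.]
tab1_top [0.6816 0.3721 0.0396] 0.71 [610. 404.]
tab2_top [0.5066 0.0757 0.0763] 0.92 [210. 217.]
tab2_top [0.5227 0.0352 0.0763] 0.45 [139. 245.]
tab2_top [0.5056 0.0102 0.0835] 0.25 [ 75. 220.]
tab3_top [0.5016 0.0078 0.0827] 0.64 [ 70. 212.]
tab4_top [ 0.5284 -0.0322  0.0769] 0.8 [ 17. 255.]
tab4_top [0.5069 0.0111 0.0818] 0.3 [ 80. 221.]
[0.5265 0.1321 0.0972]
```

View pics/w6o.png

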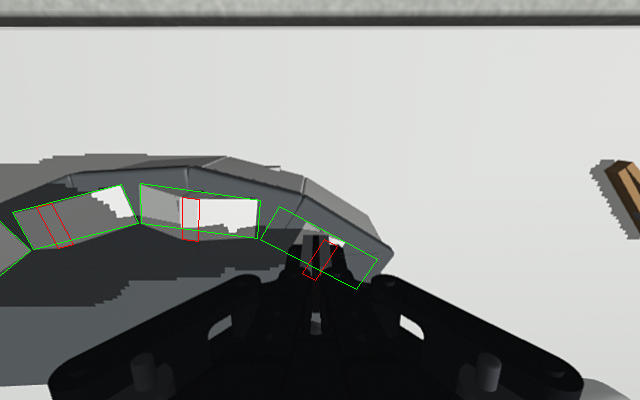

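Stop felt at TCP z 0.0972, as the model says, and the caddy has not moved. I ease up 2 mm (about 8.5 mm of tab depth) and stroke along the arc to halfway between tabs 2 and 3.

```bash
python3 -m jog '[0,0,-0.002,0,0,0,1,0,0,-0.002,0,0,0,1,0.005,-0.0063,-0.002,0,0,0,1,0.0082,-0.0132,-0.002,0,0,0,1,0.0114,-0.0201,-0.002,0,0,0,1,0.0141,-0.0273,-0.002,0,0,0,1,0.0166,-0.0345,-0.002,0,0,0,1,0.0185,-0.0419,-0.002,0,0,0,1,0.0204,-0.0493,-0.002,0,0,0,1,0.0217,-0.0568,-0.002,0,0,0,1,0.023,-0.0643,-0.002,0,0,0,1,0.0237,-0.0719,-0.002,0,0,0,1,0.0243,-0.0796,-0.002,0,0,0,1,0.0243,-0.0796,-0.002,0,0,0,1]'; python3 fit.py w7 .5542 .0398 .0488
```

```text
time_s: 11.15
eef_pos: [0.5019, 0.0519, 0.0984]
eef_rot: [-0.0, 0.001, 1.0, -0.0]
wrist_force: [0.5, -0.3, 0.7]
opening: -0.001
grasp_force: 0.0
11.15 [0.5019 0.0519 0.0984] [-0.     0.001  1.    -0.   ] [ 0.47 -0.27  0.66] -0.0008828439933855231
cam [[0.003, -0.963, -0.271, 0.432], [1.0, 0.003, 0.001, 0.052], [0.0, -0.271, 0.963, 0.222], [0.0, 0.0, 0.0, 1.0]]
knob_top [0.5056 0.0328 0.0734] 0.83 [282. 254.]
tab1_top [0.5244 0.1306 0.0771] 0.73 [454. 286.]
tab2_top [0.5029 0.0775 0.0768] 0.68 [362. 252.]
tab3_top [0.5029 0.0071 0.0801] 0.67 [233. 255.]
tab4_top [ 0.533  -0.046   0.0817] 0.93 [143. 305.]
[0.5019 0.0527 0.0985]
```

View pics/w7o.png

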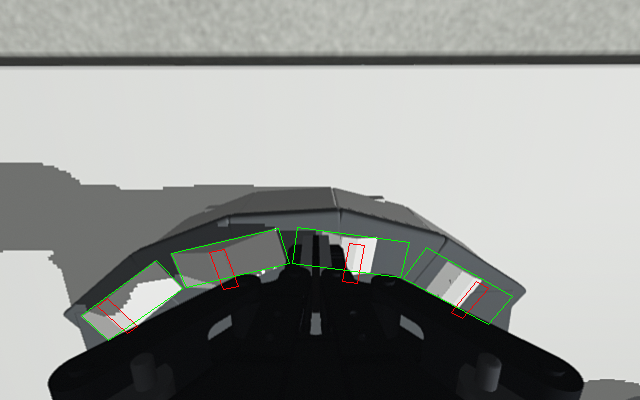

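Tabs 1 (460,285) and 2 (358,255) now sit flush. Tabs 3 (225,265) and 4 (130,305) are still up, and the caddy outline still matches. Continue the stroke to tab 4.

```bash
python3 -m jog '[0,-0.0076,0,0,0,0,1,-0.0001,-0.0152,0,0,0,0,1,-0.0008,-0.0228,0,0,0,0,1,-0.0015,-0.0304,0,0,0,0,1,-0.0029,-0.0379,0,0,0,0,1,-0.0043,-0.0454,0,0,0,0,1,-0.0063,-0.0528,0,0,0,0,1,-0.0083,-0.0602,0,0,0,0,1,-0.011,-0.0674,0,0,0,0,1,-0.0136,-0.0745,0,0,0,0,1,-0.0169,-0.0814,0,0,0,0,1,-0.0201,-0.0883,0,0,0,0,1,-0.024,-0.0949,0,0,0,0,1,-0.0278,-0.1015,0,0,0,0,1,-0.0322,-0.1077,0,0,0,0,1,-0.0348,-0.1115,0,0,0,0,1,-0.0348,-0.1115,0,0,0,0,1,-0.0348,-0.1115,0,0,0,0,1]'
python3 -m jog '[0,0,-0.03,0,0,0,1,0.04,0,-0.08,0,0,0,1,0.1,0.03,-0.13,0,0,0,1,0.1,0.06,-0.18,0,0,0,1,0.1,0.09,-0.2,0,0,0,1,0.1,0.09,-0.2,0,0,0,1,0.1,0.09,-0.2,0,0,0,1,0.1,0.09,-0.2,0,0,0,1]'; python3 fit.py w8 .5542 .0398 .0488
```

```text
time_s: 13.7
eef_pos: [0.5366, -0.059, 0.0985]
eef_rot: [0.0, 0.001, 1.0, -0.0]
wrist_force: [-0.1, 0.5, 0.6]
opening: 0.002
grasp_force: 0.1
time_s: 14.7
eef_pos: [0.4361, 0.0306, 0.2969]
eef_rot: [-0.001, 0.001, 1.0, 0.0]
wrist_force: [0.5, -0.5, 0.0]
opening: 0.0
grasp_force: 0.0
14.7 [0.4361 0.0306 0.2969] [-0.001  0.001  1.     0.   ] [ 0.48 -0.47  0.02] 0.00038596790722728453
cam [[0.003, -0.963, -0.269, 0.367], [1.0, 0.003, 0.0, 0.03], [0.001, -0.269, 0.963, 0.42], [0.0, 0.0, 0.0, 1.0]]
knob_top [0.5207 0.0563 0.0746] 0.62 [335. 242.]
knob_top [ 0.4921 -0.365   0.034 ] 0.51 [ 36. 213.]
tab1_top [0.5268 0.1311 0.0761] 0.67 [393. 247.]
tab2_top [0.5052 0.0711 0.0752] 0.97 [347. 231.]
tab4_top [ 0.5349 -0.055   0.078 ] 0.77 [250. 254.]
[0.4367 0.0308 0.298 ]
```

View pics/w8o.png

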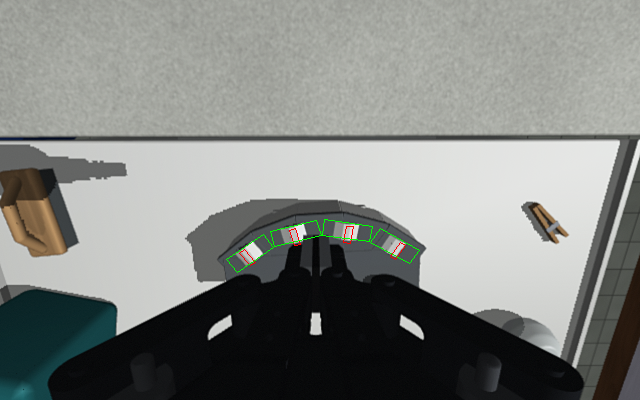

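All four tabs, (395,247) to (250,252), show only a short white top, so they are all down alike. The caddy still matches the overlay and the other things are where they were. The arm is clear.

```bash
python3 -c "from bench import *; print(hand_in())"
```

```text
the job is handed in; nothing more can be done
None
```

I pressed all four tabs down in order in one stroke, moved the arm clear and handed the job in; in the last wrist picture all four look down, and neither the caddy nor the other things appear to have moved.

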